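# Screw the lid onto the bench grease dispenser

## Robot

A 6-joint arm with a two-finger parallel gripper is mounted at the origin on a cart in front of the work surface, level with it; the furniture and walls round the work are solid. World frame = base frame: x ahead of the robot, y to its left, z up, the work surface at z = 0. Lengths are in m, angles in rad, forces in N, time in s.
With the tool pointing down it reaches from about 0.35 to 0.975 m from the base axis. Payload 4.9 kg.
Tool frame: the origin (TCP) lies at the very end of the fingers, on their centre line; the grasp point (between the pads) lies 19 mm behind it; z points along the fingers, y is the direction in which the jaws open and shut (so a half turn about z gives the same grasp; the last joint's range is limited). The gripper opens to 85 mm and grips with 20 to 120 N. Pads are 22 mm wide; open, the fingers measure 114 mm over their backs; the gripper's body (76 mm by 85 mm) begins 54 mm behind the grasp point. The pads swing forward as they close: fully open they stand 13 mm farther back than shut.
Start: joints at [1.2, 0.053, 1.613, -0, 1.476, -0.119], TCP at [0.156, 0.605, 0.231] pointing down, gripper open.
Joint ranges: [-3.01, 3.01], [-1.01, 2.22], [0.06, 2.58], [-1.02, 4.17], [0.09, 2.62], [-3.14, 3.14]. Speed limits (rad/s): [2.57, 2.57, 3.14, 3.14, 3.14, 3.14].

## Interface

Orientations are given as a unit quaternion [w, x, y, z].
In Python, from plant import state, eyes, job_done gives the robot as it stands.
- The arm moves only by the tool apply_moves, never from a script. Its argument "commands" is a list of rows, each an object with "linear": the shift along the tool's x, y, z in m, a list of three; "delta_rot": the turn, a rotation vector about the tool's x, y, z in degrees, a list of three; "fingers": the closure in counts, from 0 (fully open) to 255 (shut). In form: [{"linear": [x, y, z], "delta_rot": [wx, wy, wz], "fingers": fingers}, ...]. A call has exactly 8 rows; each row is the pose to reach, as a shift and turn from the pose commanded when the call began, along the tool's axes at that moment; what a row does not reach only later rows make up. A row lasts 1/10 s, in which the tool goes at most 50 mm and 8.59 degrees, less where a joint would pass 70% of its speed; a pose out of reach is approached as far as the arm can. A call with a gripper value outside its range is refused whole. The fingers move at their own pace and stop on an object; the grip force is fixed at half the most. Time passes only in rows, so rows that repeat a pose let the fingers close, or fill a call up. It gives the time, the measured TCP pose, the force and the opening at its end, in the units of the state.
- state(): the state, without advancing time (a new reading comes with each control period).
- eyes.grab_frame(name): name is "scene" or "top" or "wrist"; returns the picture (480x640x3 uint8, red, green, blue); there is no depth.
- eyes.camera_params(name): a dict with "fx", "fy", "cx", "cy" (pixels), "position" and "rotation" of the camera in the world; the wrist camera has in their place "T_tool_cam" (4x4, takes a point from camera to tool coordinates, whose origin is the TCP and whose axes are the flange's). Camera axes: x right, y down, z forward; pixel columns grow to the right and rows downward; lengths in m; the calibration is good to about 2 mm. The wrist camera is an equidistant fisheye: a pixel r from the principal point sees the ray r / f radians off the axis. A picture is of the moment at which its call begins: read the wrist's pose just before it. camera_params takes no time and is no camera call.
- job_done(): hands the job in, once; it reports no verdict.
The state is a dict: "time": time; "joint_pos": joint angles; "joint_vel": joint speeds; "joint_efforts": joint torques, N m; "tool_pos": TCP position; "tool_rot": TCP orientation; "contact_force": force on the tool from outside, world axes, zero at the start; "ft_torque": the same for the moment, N m; "gripper_width": opening from 0.0 (shut) to 1.0 (fully open).
Only numpy, scipy, OpenCV 4.12 (cv2) and the standard library are available. Lean on these libraries where they do the work, as an engineer would, in place of code of your own. Each camera call takes 0.05 s, during which the arm holds its last target.

## Task

The bench grease dispenser has just been refilled. Take its black lid with the grip bar, set it on the neck and turn it backward (anticlockwise) until it drops into the start of the thread, then screw it on clockwise until it is fully home and tight on its seal, without forcing it. Let go of it and leave everything else on the bench where it is.

Things in the scene. Friction and masses are not known exactly. Their poses are not given: they have to be found in the camera images.
- lid: The loose screw lid: black plastic, round, 80 mm across, 28 mm high, ribbed edge, with a grip bar across its top; it stands on the worktop, bar up, about 0.14 kg. Origin: centre of its lower edge; z up. Hollow beneath (bore 76 mm, 24 mm deep) with three inward lugs 120 degrees apart, one under its +x: 9.5 mm long, 4 mm high, 6 mm above the lower edge, reaching in to radius 31.8 mm.
- lid_bar (a point): The middle of the lid's straight grip bar, on the lid's axis, 39 mm above its lower edge; axes as the lid's. The bar runs along x, 66 mm long, 16 mm thick in y, and rises from the lid's flat top (28 mm above the lower edge) to 50 mm.
- dispenser: The bench grease dispenser, bolted down: a grey round pot 84 mm across on a 120 mm square steel foot, with a brass outlet and cock standing out to 80 mm from its axis along its -x, up to 47 mm high. Origin: centre of the foot's underside on the worktop, z up. The pot's shoulder is 109 mm up, the neck's rim 136 mm.
- mouth (a point): Centre of the rim of the dispenser's open neck, 136 mm above the worktop, z up. The neck is 60 mm across, 70 mm over its thread: coarse, right-hand (clockwise from above tightens), three equal starts 120 degrees apart, 4.44 mm travel per rad, about 1.8 mm play. Where round the neck the starts lie differs every time, is not given, and does not go with the dispenser's yaw.
- thread_start (a point): The point on the neck's axis, 20 mm below the rim, where the lid's origin is (within 1 mm) once it has dropped into the thread starts. Set on, the lid mostly rests 9 to 18 mm below the rim; clockwise its lugs only run against ribs that stand beside the starts. Anticlockwise (up to 120 degrees) it rises with the thread to 12 mm below the rim, drops about 8 mm at the starts, and the ribs stop it.
- home (a point): The point on the neck's axis where the lid's origin is when it is hard down, 24 mm below the rim: 65 to 80 degrees clockwise of the dropped place. A springy rubber seal (4 N per mm) stands 2 mm above the rim and meets the lid at 22 mm. Turning is almost free as far as the seal, then takes 0.2 to 0.45 N m, then stops firmly: 0.6 N m is tight enough. It holds by itself when let go.
- cassette: Bystander, not part of the job: a bare grey sprocket cassette, a stepped cone 96 mm across and 26 mm high, lying flat, big sprocket down. Origin: middle of its underside.
- jar: Bystander, not part of the job: a white grease jar with a black cap, 57 mm across, 91 mm high, standing. Origin: middle of its underside.
- grease_bottle: Bystander, not part of the job: a narrow squeeze bottle, 35 x 50 x 160 mm, standing. Origin: middle of its underside.
- brush: Bystander, not part of the job: a wooden-handled scrubbing brush, 24 x 165 x 34 mm, lying. Origin: middle of its underside.
- pedal: Bystander, not part of the job: a black bicycle pedal, 67 x 120 x 23 mm, lying. Origin: middle of its underside.
- small_tube: Bystander, not part of the job: a small round bottle, 26 mm across, 100 mm high, standing. Origin: middle of its underside.
- black_case: Bystander, not part of the job: a small black case, 53 x 70 x 38 mm, standing closed. Origin: middle of its underside.
- dish: Bystander, not part of the job: a blue round parts dish, 131 mm across, 22 mm high. Origin: middle of its underside.
There are look-alikes about, which are no part of the job. Leave any green or red look-alike of the lid alone.

How it is judged:
By the outcome, as a careful person would: the job done as asked, in the order asked, and still so for the second after the job is handed in, with the robot touching nothing.
It also fails if it takes over 72 s, if anything falls off the work surface, if the arm or the gripper's body presses on something with over 40 N, if the wrist force passes 120 N, or if a joint passes its speed limit or range.

## Working session

There is one attempt and no reset: what is moved stays moved. The work goes in short steps, Python scripts to look and compute and a tool call to move; the robot and the scene stay as the last step left them, time stands still between calls to the robot, and variables do not carry over. Pictures are saved under pics/ and viewed, and the job is handed in when it is done.

Besides the shell and the picture viewer there is one more tool, called as a command line: name --argument value ..., lists and objects as JSON in quotes. apply_moves: Moves the arm, as the interface text tells. Its arguments: {"type":"object","properties":{"commands":{"type":"array","items":{"type":"object","properties":{"linear":{"type":"array","items":{"type":"number"}},"delta_rot":{"type":"array","items":{"type":"number"}},"fingers":{"type":"number"}}}}},"required":["commands"]}

```bash
ls; mkdir -p pics; python3 - <<'E'
from plant import state, eyes
import cv2
s=state(); print(s)
for n in ["scene","top","wrist"]:
    f=eyes.grab_frame(n); cv2.imwrite(f"pics/{n}0.png",f[:,:,::-1]); print(n,eyes.camera_params(n))
E
```

```text
pics
{'time': 0.0, 'joint_pos': array([ 1.19999309e+00,  5.33558661e-02,  1.61428556e+00,  7.49558157e-07,
        1.47605412e+00, -1.18979829e-01]), 'joint_vel': array([ 0.00063832,  0.00115469,  0.00128288, -0.00017427,  0.00072536,
        0.0004166 ]), 'joint_efforts': array([ 2.36659789e-04, -3.93688846e+01, -3.70172489e+01, -1.53270494e-04,
        7.30225642e-03, -9.48844075e-06]), 'tool_pos': array([0.15548708, 0.60469511, 0.23006871]), 'tool_rot': array([-2.55286456e-04,  1.25579239e-01,  9.92083035e-01, -1.01998538e-03]), 'contact_force': array([ 0.38464594,  0.28840285, -0.40652076]), 'ft_torque': array([ 0.00801602, -0.0090745 , -0.0580738 ]), 'gripper_width': 1.0059195833375776}
scene {'fx': 579.9512632030999, 'fy': 579.9512632030999, 'cx': 323.99084700809385, 'cy': 235.9146045851159, 'position': array([-0.18971955, -1.26430587,  0.86820775]), 'rotation': array([-0.48566535,  0.82248084, -0.26029313,  0.14107417])}
top {'fx': 542.5642844583889, 'fy': 542.5642844583889, 'cx': 312.19844903539496, 'cy': 241.59272795938296, 'position': array([ 0.31520419, -0.14312899,  1.44242176]), 'rotation': array([ 0.06018957, -0.70133899,  0.70715588, -0.06656877])}
wrist {'fx': 371.64829954431775, 'fy': 371.64829954431775, 'cx': 319.15069193674464, 'cy': 239.12454810354507, 'T_tool_cam': array([[ 6.47975259e-04, -9.63555703e-01, -2.67506984e-01,
         6.78369954e-02],
       [ 9.99999788e-01,  6.08799458e-04,  2.29388149e-04,
         9.96675118e-04],
       [-5.81701527e-05, -2.67507076e-01,  9.63555894e-01,
        -1.43003162e-01],
       [ 0.00000000e+00,  0.00000000e+00,  0.00000000e+00,
         1.00000000e+00]])}
```

View pics/scene0.png

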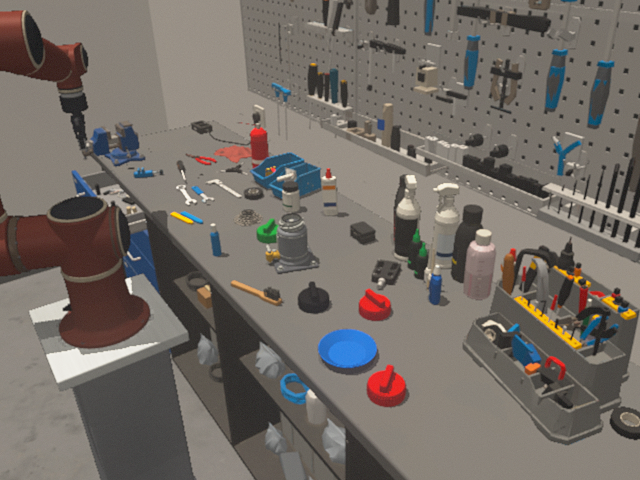

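View pics/top0.png

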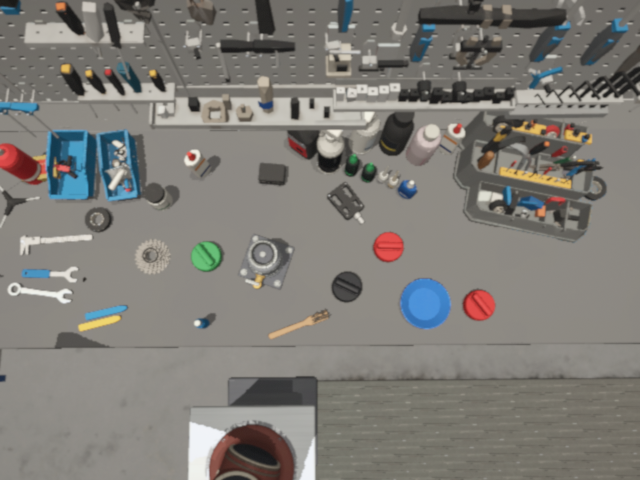

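View pics/wrist0.png

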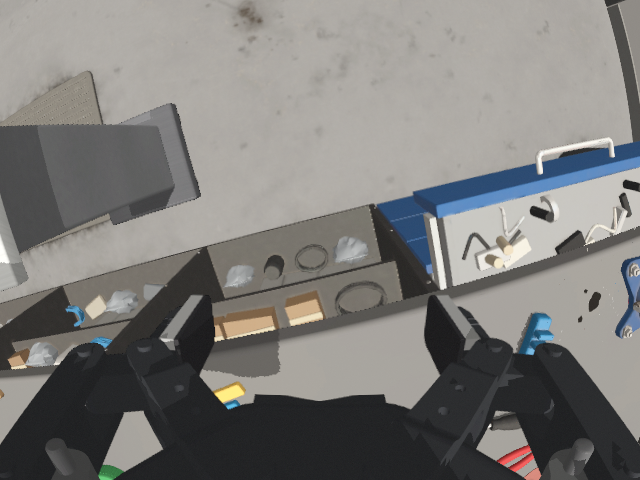

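```bash
cat > h.py <<'E'
import numpy as np, cv2
from scipy.spatial.transform import Rotation as R
from plant import state, eyes
def q2R(q): return R.from_quat([q[1],q[2],q[3],q[0]]).as_matrix()
def ray(n,u,v,st=None):
    p=eyes.camera_params(n)
    if n!="wrist":
        d=np.array([(u-p['cx'])/p['fx'],(v-p['cy'])/p['fy'],1.]); return p['position'],q2R(p['rotation'])@(d/np.linalg.norm(d))
    x=(u-p['cx'])/p['fx'];y=(v-p['cy'])/p['fy'];r=np.hypot(x,y)+1e-12
    d=np.array([np.sin(r)*x/r,np.sin(r)*y/r,np.cos(r)])
    T=p['T_tool_cam'];Rt=q2R(st['tool_rot'])
    return st['tool_pos']+Rt@T[:3,3], Rt@(T[:3,:3]@d)
def onz(n,u,v,z,st=None):
    o,d=ray(n,u,v,st); return o+d*(z-o[2])/d[2]
def proj(n,P,st=None):
    p=eyes.camera_params(n); P=np.asarray(P,float)
    if n!="wrist":
        c=q2R(p['rotation']).T@(P-p['position']); return np.array([p['cx']+p['fx']*c[0]/c[2],p['cy']+p['fy']*c[1]/c[2]])
    T=p['T_tool_cam'];Rt=q2R(st['tool_rot']); t=Rt.T@(P-st['tool_pos']); c=T[:3,:3].T@(t-T[:3,3])
    th=np.arctan2(np.hypot(c[0],c[1]),c[2]);a=np.arctan2(c[1],c[0]); return np.array([p['cx']+p['fx']*th*np.cos(a),p['cy']+p['fy']*th*np.sin(a)])
E
python3 - <<'E'
from h import *
print(onz('top',347,287,.039),onz('top',263,255,.13))
for n,b in(("top",(225,215,385,325)),("scene",(250,200,410,320))):
    f=cv2.imread(f'pics/{n}0.png')[b[1]:b[3],b[0]:b[2]]
    cv2.imwrite(f'pics/{n}0c.png',cv2.resize(f,None,fx=5,fy=5,interpolation=cv2.INTER_CUBIC))
E
```

```text
[ 0.44957258 -0.24609314  0.039     ] [ 0.5208873  -0.03547237  0.13      ]
```

View pics/top0c.png

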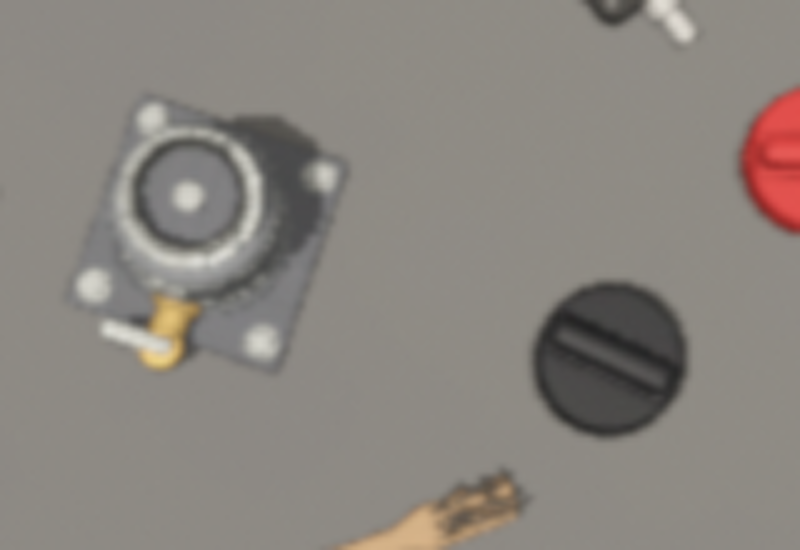

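View pics/scene0c.png

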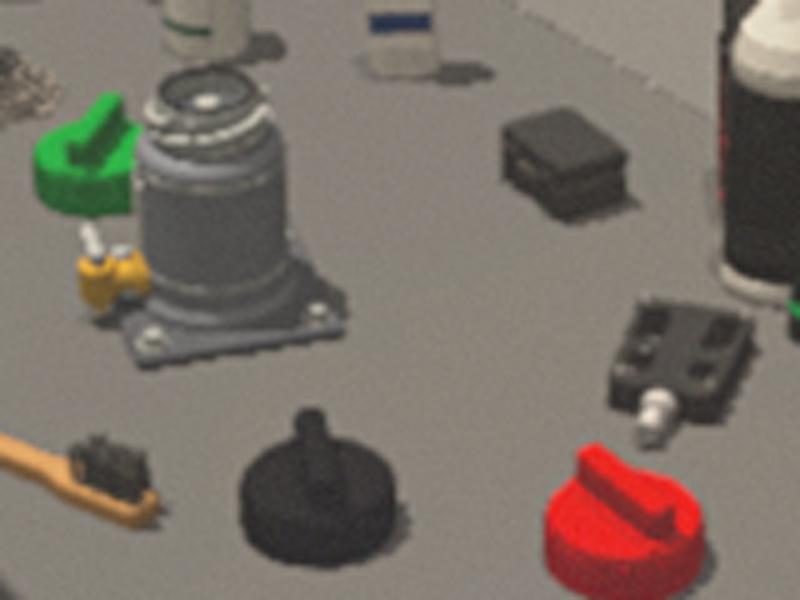

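```bash
python3 - <<'E'
from h import *
f=cv2.imread('pics/top0.png')
g=f.max(2)
m=np.zeros(g.shape,np.uint8); m[255:320,315:380]=(g[255:320,315:380]<95)*255
cs,_=cv2.findContours(m,cv2.RETR_EXTERNAL,cv2.CHAIN_APPROX_NONE); c=max(cs,key=cv2.contourArea)
(u,v),r=cv2.minEnclosingCircle(c); e=cv2.fitEllipse(c); print(u,v,r,e)
print('lid',onz('top',*e[0],.02))
C=lambda x,y:(225+x/5,215+y/5)
a=onz('top',*C(560,331),.05);b=onz('top',*C(666,382),.05);print(a,b,(a+b)/2,np.degrees(np.arctan2(*(b-a)[1::-1])))
# scene lid base / dispenser
f4=[onz('top',*C(*p),.008) for p in((143,95),(350,160),(277,375),(65,300))];print('foot',np.mean(f4,0),f4)
print('neck',onz('top',*C(190,193),.13),onz('top',*C(187,197),.116))
print(q2R(state()['tool_rot']).round(3))
E
```

```text
346.1714172363281 286.1428527832031 15.622196197509766 ((346.4664001464844, 286.4684143066406), (29.03937339782715, 30.316814422607422), 42.830360412597656)
lid [ 0.45280084 -0.24611344  0.02      ]
[ 0.46368224 -0.21982589  0.05      ] [ 0.43697529 -0.27382523  0.05      ] [ 0.45032877 -0.24682556  0.05      ] -116.31603313935965
foot [ 0.52282433 -0.03561434  0.008     ] [array([5.97394734e-01, 2.26508436e-04, 8.00000000e-03]), array([ 0.56105265, -0.11105267,  0.008     ]), array([ 0.44604931, -0.0720899 ,  0.008     ]), array([0.48680061, 0.0404587 , 0.008     ])]
neck [ 0.52435358 -0.03544748  0.13      ] [ 0.5245938  -0.03283094  0.116     ]
[[-0.968  0.249 -0.001]
 [ 0.249  0.968 -0.002]
 [ 0.    -0.002 -1.   ]]
```

apply_moves --commands '[{"linear": [-0.02,-0.02,-0.02],"delta_rot": [0,0,4],"fingers": 0},{"linear": [-0.05,-0.05,-0.04],"delta_rot": [0,0,10],"fingers": 0},{"linear": [-0.08,-0.08,-0.06],"delta_rot": [0,0,17],"fingers": 0},{"linear": [-0.11,-0.11,-0.07],"delta_rot": [0,0,24],"fingers": 0},{"linear": [-0.14,-0.14,-0.07],"delta_rot": [0,0,31],"fingers": 0},{"linear": [-0.17,-0.17,-0.07],"delta_rot": [0,0,38],"fingers": 0},{"linear": [-0.2,-0.2,-0.07],"delta_rot": [0,0,45],"fingers": 0},{"linear": [-0.23,-0.23,-0.07],"delta_rot": [0,0,52],"fingers": 0}]'

```text
time: 0.95
tool_pos: [0.3215, 0.3236, 0.301]
tool_rot: [0.0, 0.55, 0.835, -0.0]
contact_force: [0.5, -0.2, 0.2]
gripper_width: 1.002
```

```bash
cat >> h.py <<'E'
def plan(P,yaw=None,st=None):
    "shift & rotz (deg) in tool axes to get TCP to P, tool y at world yaw deg"
    st=st or state(); Rt=q2R(st['tool_rot']); d=Rt.T@(np.array(P)-st['tool_pos'])
    y=np.degrees(np.arctan2(Rt[1,1],Rt[0,1])); Rz=R.from_euler('z',yaw,degrees=True).as_matrix()@np.array([[0,1.,0],[1,0,0],[0,0,-1]]).T
    # target axes: y along yaw, z down, x = y x z
    yy=np.array([np.cos(np.radians(yaw)),np.sin(np.radians(yaw)),0]);zz=np.array([0,0,-1.]);xx=np.cross(yy,zz)
    rv=R.from_matrix(Rt.T@np.column_stack([xx,yy,zz])).as_rotvec(degrees=True)
    print('t',round(st['time'],2),'tcp',st['tool_pos'].round(4),'yaw',y.round(2),'j',st['joint_pos'].round(3),'g',round(float(st['gripper_width']),3),'F',st['contact_force'].round(1),'M',st['ft_torque'].round(2)); print('lin',d.round(4),'rot',rv.round(2))
E
python3 -c "
from h import *
plan([.524,-.035,.30],-26.3)"
```

```text
t 0.95 tcp [0.3215 0.3236 0.301 ] yaw 23.31 j [ 0.625 -0.398  1.895 -0.     1.644  0.219] g 1.002 F [ 0.5 -0.2  0.2] M [-0.01 -0.01 -0.02]
lin [-0.4095  0.0441  0.0011] rot [ 0.    0.   49.61]
```

apply_moves --commands '[{"linear": [-0.05,0.005,0],"delta_rot": [0,0,6],"fingers": 0},{"linear": [-0.1,0.011,0],"delta_rot": [0,0,12],"fingers": 0},{"linear": [-0.15,0.016,0],"delta_rot": [0,0,18],"fingers": 0},{"linear": [-0.2,0.022,0],"delta_rot": [0,0,24],"fingers": 0},{"linear": [-0.25,0.027,0],"delta_rot": [0,0,30],"fingers": 0},{"linear": [-0.3,0.033,0],"delta_rot": [0,0,37],"fingers": 0},{"linear": [-0.35,0.038,0],"delta_rot": [0,0,43],"fingers": 0},{"linear": [-0.4,0.044,0],"delta_rot": [0,0,49.5],"fingers": 0}]'

```text
time: 1.75
tool_pos: [0.5207, -0.0238, 0.3011]
tool_rot: [-0.0, 0.849, 0.528, 0.0]
contact_force: [0.1, 0.4, -0.6]
gripper_width: 0.998
```

apply_moves --commands '[{"linear": [-0.0,0.0,0],"delta_rot": [0,0,0],"fingers": 100},{"linear": [0,0,0],"delta_rot": [0,0,0],"fingers": 100},{"linear": [0,0,0],"delta_rot": [0,0,0],"fingers": 100},{"linear": [0,0,0],"delta_rot": [0,0,0],"fingers": 100},{"linear": [0,0,0],"delta_rot": [0,0,0],"fingers": 100},{"linear": [0,0,0],"delta_rot": [0,0,0],"fingers": 100},{"linear": [0,0,0],"delta_rot": [0,0,0],"fingers": 100},{"linear": [0,0,0],"delta_rot": [0,0,0],"fingers": 100}]'

```text
time: 2.55
tool_pos: [0.5202, -0.0214, 0.3014]
tool_rot: [0.0, 0.848, 0.531, 0.0]
contact_force: [0.4, 0.4, 0.4]
gripper_width: 0.61
```

```bash
python3 -c "
from h import *
s=state()
f=eyes.grab_frame('wrist');cv2.imwrite('pics/w1.png',f[:,:,::-1]);np.save('pics/w1.npy',s)
plan([.524,-.035,.30],-26.3,s); print(proj('wrist',[.524,-.035,.136],s))"
```

```text
t 2.55 tcp [ 0.5202 -0.0214  0.3014] yaw -25.9 j [-0.184 -0.232  1.764  0.     1.609  0.268] g 0.61 F [0.4 0.4 0.4] M [-0.   -0.01  0.03]
lin [-0.0106  0.0094  0.0014] rot [ 0.01 -0.    0.4 ]
[330.41207799 231.87165408]
```

View pics/w1.png

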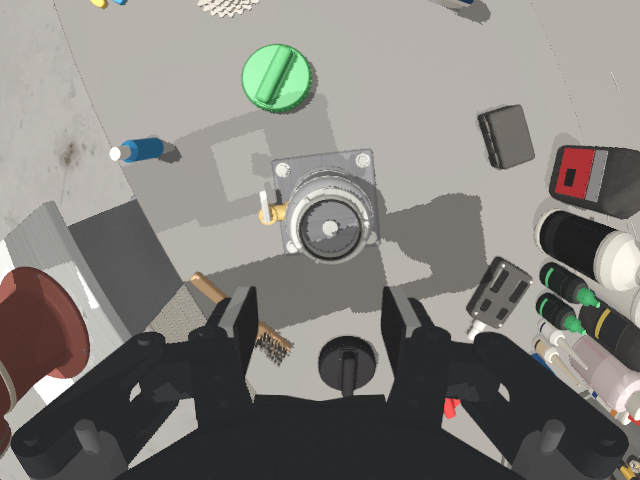

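```bash
python3 -c "
from h import *
f=cv2.imread('pics/w1.png')[160:290,250:410]
cv2.imwrite('pics/w1c.png',cv2.resize(f,None,fx=5,fy=4.6*5/4.6,interpolation=cv2.INTER_CUBIC)[:600])"
```

```text
(no output)
```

View pics/w1c.png

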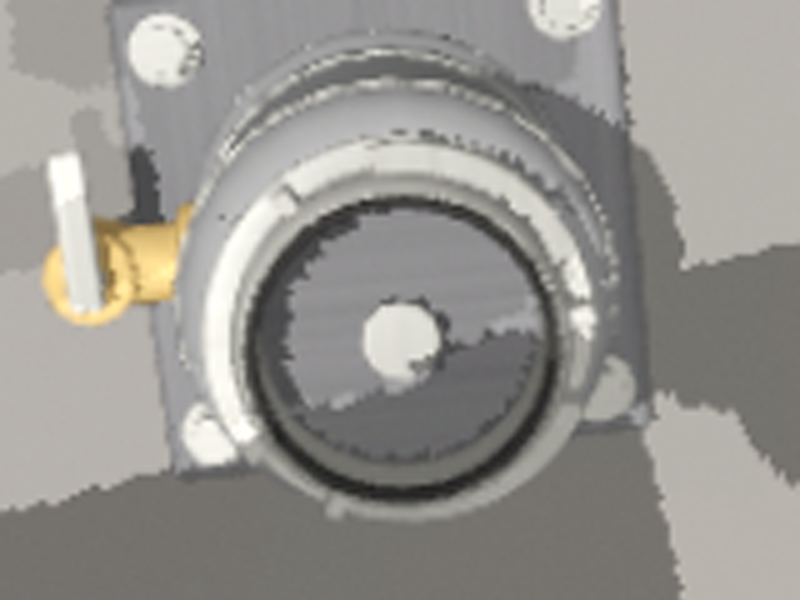

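```bash
python3 - <<'E'
from h import *
s=np.load('pics/w1.npy',allow_pickle=True).item()
C=lambda x,y:(250+x/5,160+y/5)
for z in(.130,.136): print(onz('wrist',*C(402,349),z,s))
pts=[onz('wrist',*C(*p),.136,s)[:2] for p in((247,349),(557,349),(402,197),(402,500))]
print(pts,np.mean(pts,0))
c=np.array([.5235,-.035])
# bottom bolts/foot: bolt heads
b=[onz('wrist',*C(*p),.012,s) for p in((163,48),(565,5),(208,435),(608,388))]; print(np.mean(b,0))
for p in((293,193),(335,505),(590,310)):
    P=onz('wrist',*C(*p),.128,s); print(P, np.degrees(np.arctan2(P[1]+.035,P[0]-.5235)),np.hypot(P[1]+.035,P[0]-.5235))
m=cv2.imread('pics/w1.png'); g=m.max(2); k=np.zeros(g.shape,np.uint8);k[325:400,310:385]=(g[325:400,310:385]<80)*255
E
python3 -c "
import cv2
f=cv2.imread('pics/w1.png')[325:405,300:400]
cv2.imwrite('pics/w1l.png',cv2.resize(f,None,fx=7,fy=7,interpolation=cv2.INTER_CUBIC))"
```

```text
[ 0.52428163 -0.03478125  0.13      ]
[ 0.52477679 -0.0333413   0.136     ]
[array([ 0.5008887 , -0.02176302]), array([ 0.54879871, -0.0449418 ]), array([ 0.53610841, -0.0095491 ]), array([ 0.51308588, -0.05798914])] [ 0.52472042 -0.03356077]
[ 0.52456839 -0.03356021  0.012     ]
[ 0.51914507 -0.00203375  0.128     ] 97.52536199859335 0.03325265079892263
[ 0.50086569 -0.05614626  0.128     ] -136.94666455058325 0.03097540887901309
[ 0.55693444 -0.0432572   0.128     ] -13.872558535729121 0.034438979979431926
```

View pics/w1l.png

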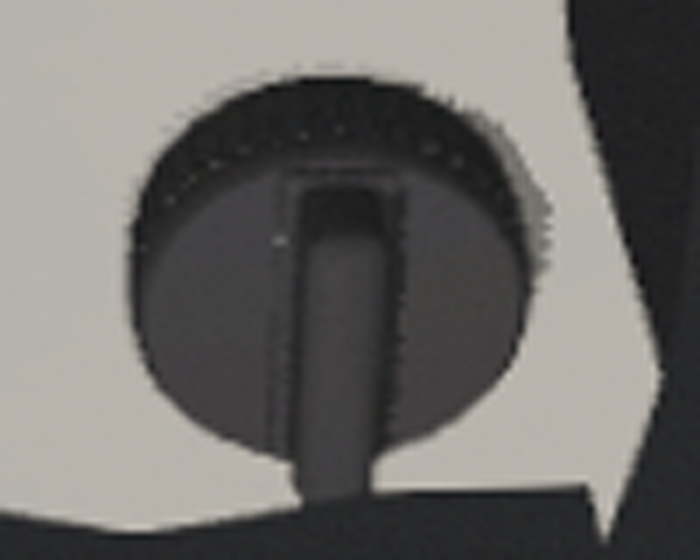

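```bash
python3 -c "
from h import *
plan([.452,-.2465,.16],-26.3)"
```

```text
t 2.6 tcp [ 0.5202 -0.0215  0.3014] yaw -25.91 j [-0.184 -0.232  1.764 -0.     1.609  0.268] g 0.607 F [-0.2 -0.5 -0.8] M [-0.03 -0.04  0.  ]
lin [-0.2322  0.0369  0.1414] rot [ 0.01 -0.    0.39]
```

apply_moves --commands '[{"linear": [-0.03,0.005,0],"delta_rot": [0,0,0],"fingers": 100},{"linear": [-0.07,0.011,0],"delta_rot": [0,0,0],"fingers": 100},{"linear": [-0.11,0.017,0.02],"delta_rot": [0,0,0],"fingers": 100},{"linear": [-0.15,0.024,0.05],"delta_rot": [0,0,0.4],"fingers": 100},{"linear": [-0.18,0.03,0.08],"delta_rot": [0,0,0.4],"fingers": 100},{"linear": [-0.21,0.034,0.11],"delta_rot": [0,0,0.4],"fingers": 100},{"linear": [-0.232,0.037,0.141],"delta_rot": [0,0,0.4],"fingers": 100},{"linear": [-0.232,0.037,0.141],"delta_rot": [0,0,0.4],"fingers": 100}]'

```text
time: 3.4
tool_pos: [0.4486, -0.2466, 0.155]
tool_rot: [-0.004, 0.85, 0.526, -0.002]
contact_force: [-0.5, 0.3, -0.2]
gripper_width: 0.605
```

apply_moves --commands '[{"linear": [0,0,0],"delta_rot": [0,0,0],"fingers": 100},{"linear": [0,0,0],"delta_rot": [0,0,0],"fingers": 100},{"linear": [0,0,0],"delta_rot": [0,0,0],"fingers": 100},{"linear": [0,0,0],"delta_rot": [0,0,0],"fingers": 100},{"linear": [0,0,0],"delta_rot": [0,0,0],"fingers": 100},{"linear": [0,0,0],"delta_rot": [0,0,0],"fingers": 100},{"linear": [0,0,0],"delta_rot": [0,0,0],"fingers": 100},{"linear": [0,0,0],"delta_rot": [0,0,0],"fingers": 100}]'

```text
time: 4.2
tool_pos: [0.452, -0.2465, 0.1603]
tool_rot: [-0.0, 0.85, 0.528, -0.0]
contact_force: [0.5, -0.0, 0.6]
gripper_width: 0.604
```

```bash
python3 -c "
from h import *
s=state()
f=eyes.grab_frame('wrist');cv2.imwrite('pics/w2.png',f[:,:,::-1]);np.save('pics/w2.npy',s)
plan([.452,-.2465,.16],-26.3,s); print(proj('wrist',[.452,-.2465,.05],s))"
```

```text
t 4.2 tcp [ 0.452  -0.2465  0.1603] yaw -26.32 j [-0.644 -0.159  1.937  0.     1.364 -0.184] g 0.604 F [ 0.5 -0.   0.6] M [-0.06  0.   -0.02]
lin [-0.     -0.      0.0003] rot [-0.   -0.   -0.02]
[319.52954565 236.93283101]
```

View pics/w2.png

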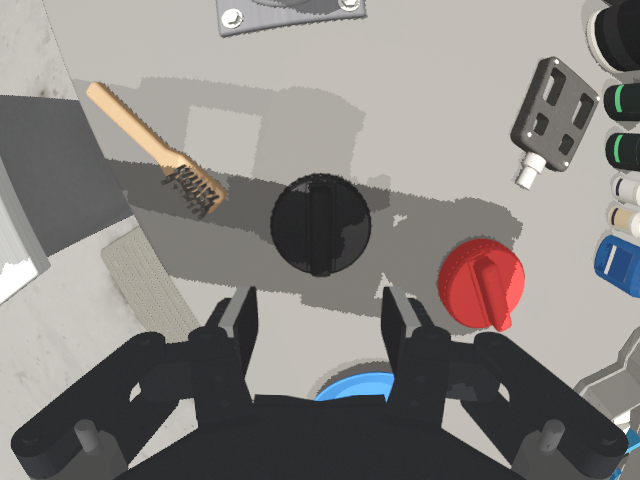

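```bash
python3 - <<'E'
from h import *
s=np.load('pics/w2.npy',allow_pickle=True).item()
f=cv2.imread('pics/w2.png'); g=f.max(2);k=np.zeros(g.shape,np.uint8);k[168:285,262:380]=(g[168:285,262:380]<62)*255
cs,_=cv2.findContours(k,cv2.RETR_EXTERNAL,cv2.CHAIN_APPROX_NONE); c=max(cs,key=cv2.contourArea); print(cv2.fitEllipse(c),cv2.boundingRect(c))
cv2.imwrite('pics/w2c.png',cv2.resize(cv2.convertScaleAbs(f[165:285,260:385],alpha=2.5),None,fx=5,fy=5,interpolation=cv2.INTER_CUBIC)[:600])
print(onz('wrist',*cv2.fitEllipse(c)[0],.022,s))
E
```

```text
((320.3698425292969, 224.19866943359375), (99.44659423828125, 100.24641418457031), 15.282620429992676) (270, 174, 101, 103)
[ 0.4537473  -0.24442833  0.022     ]
```

View pics/w2c.png

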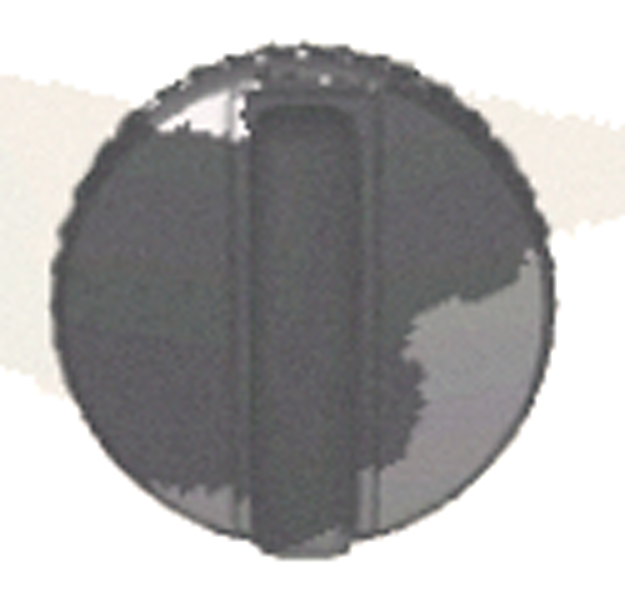

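```bash
python3 - <<'E'
from h import *
s=np.load('pics/w2.npy',allow_pickle=True).item()
C=lambda x,y:(260+x/5,165+y/5)
a=onz('wrist',*C(306,118),.05,s);b=onz('wrist',*C(302,555),.05,s)
print(a,b,(a+b)/2,np.linalg.norm(a-b),np.degrees(np.arctan2(*(a-b)[1::-1])))
plan([.4535,-.2445,.033],-26.6)
E
```

```text
[ 0.46823855 -0.21619419  0.05      ] [ 0.4394873  -0.27328725  0.05      ] [ 0.45386293 -0.24474072  0.05      ] 0.06392379784372668 63.2708182670514
t 4.25 tcp [ 0.452  -0.2465  0.1603] yaw -26.32 j [-0.644 -0.159  1.937 -0.     1.364 -0.184] g 0.607 F [-0.3  0.4 -0.9] M [ 0.02 -0.04 -0.01]
lin [0.0024 0.0005 0.1273] rot [-0.01  0.    0.28]
```

apply_moves --commands '[{"linear": [0.0026,0.001,0.02],"delta_rot": [0,0,0.3],"fingers": 100},{"linear": [0.0026,0.001,0.045],"delta_rot": [0,0,0.3],"fingers": 100},{"linear": [0.0026,0.001,0.07],"delta_rot": [0,0,0.3],"fingers": 100},{"linear": [0.0026,0.001,0.09],"delta_rot": [0,0,0.3],"fingers": 100},{"linear": [0.0026,0.001,0.11],"delta_rot": [0,0,0.3],"fingers": 100},{"linear": [0.0026,0.001,0.12],"delta_rot": [0,0,0.3],"fingers": 100},{"linear": [0.0026,0.001,0.127],"delta_rot": [0,0,0.3],"fingers": 100},{"linear": [0.0026,0.001,0.128],"delta_rot": [0,0,0.3],"fingers": 100}]'

```text
time: 5.05
tool_pos: [0.4539, -0.2445, 0.0318]
tool_rot: [-0.0, 0.851, 0.525, -0.0]
contact_force: [-0.5, 0.1, 0.4]
gripper_width: 0.605
```

apply_moves --commands '[{"linear": [0,0,0],"delta_rot": [0,0,0],"fingers": 140},{"linear": [0,0,0],"delta_rot": [0,0,0],"fingers": 180},{"linear": [0,0,0],"delta_rot": [0,0,0],"fingers": 255},{"linear": [0,0,0],"delta_rot": [0,0,0],"fingers": 255},{"linear": [0,0,0],"delta_rot": [0,0,0],"fingers": 255},{"linear": [0,0,0],"delta_rot": [0,0,0],"fingers": 255},{"linear": [0,0,0],"delta_rot": [0,0,0],"fingers": 255},{"linear": [0,0,0],"delta_rot": [0,0,0],"fingers": 255}]'

```text
time: 5.85
tool_pos: [0.455, -0.2452, 0.0335]
tool_rot: [0.001, 0.851, 0.525, 0.0]
contact_force: [0.3, 1.3, 5.8]
gripper_width: 0.172
```

```bash
python3 -c "
from h import *
plan([.5246,-.0336,.22],-26.6)"
```

```text
t 5.85 tcp [ 0.455  -0.2452  0.0335] yaw -26.63 j [-0.638  0.008  2.013  0.     1.119 -0.174] g 0.172 F [0.3 1.3 5.8] M [ 0.05  0.07 -0.02]
lin [ 0.2203 -0.0322 -0.1866] rot [ 0.12  0.02 -0.03]
```

apply_moves --commands '[{"linear": [0,0,-0.01],"delta_rot": [0,0,0],"fingers": 255},{"linear": [0,0,-0.03],"delta_rot": [0,0,0],"fingers": 255},{"linear": [0,0,-0.06],"delta_rot": [0,0,0],"fingers": 255},{"linear": [0,0,-0.09],"delta_rot": [0,0,0],"fingers": 255},{"linear": [0,0,-0.12],"delta_rot": [0,0,0],"fingers": 255},{"linear": [0,0,-0.15],"delta_rot": [0,0,0],"fingers": 255},{"linear": [0,0,-0.17],"delta_rot": [0,0,0],"fingers": 255},{"linear": [0,0,-0.18],"delta_rot": [0,0,0],"fingers": 255}]'

```text
time: 6.65
tool_pos: [0.4545, -0.2449, 0.2146]
tool_rot: [0.001, 0.851, 0.525, 0.0]
contact_force: [-0.0, -0.6, -2.0]
gripper_width: 0.169
```

apply_moves --commands '[{"linear": [0.02,-0.003,0],"delta_rot": [0,0,0],"fingers": 255},{"linear": [0.055,-0.008,0],"delta_rot": [0,0,0],"fingers": 255},{"linear": [0.09,-0.013,0],"delta_rot": [0,0,0],"fingers": 255},{"linear": [0.125,-0.018,0],"delta_rot": [0,0,0],"fingers": 255},{"linear": [0.16,-0.023,0],"delta_rot": [0,0,0],"fingers": 255},{"linear": [0.19,-0.028,0],"delta_rot": [0,0,0],"fingers": 255},{"linear": [0.21,-0.031,0],"delta_rot": [0,0,0],"fingers": 255},{"linear": [0.22,-0.032,0],"delta_rot": [0,0,0],"fingers": 255}]'

```text
time: 7.45
tool_pos: [0.5235, -0.0319, 0.2109]
tool_rot: [-0.001, 0.85, 0.526, -0.001]
contact_force: [0.5, 0.4, -1.2]
gripper_width: 0.168
```

apply_moves --commands '[{"linear": [0,0,0],"delta_rot": [0,0,0],"fingers": 255},{"linear": [0,0,0],"delta_rot": [0,0,0],"fingers": 255},{"linear": [0,0,0],"delta_rot": [0,0,0],"fingers": 255},{"linear": [0,0,0],"delta_rot": [0,0,0],"fingers": 255},{"linear": [0,0,0],"delta_rot": [0,0,0],"fingers": 255},{"linear": [0,0,0],"delta_rot": [0,0,0],"fingers": 255},{"linear": [0,0,0],"delta_rot": [0,0,0],"fingers": 255},{"linear": [0,0,0],"delta_rot": [0,0,0],"fingers": 255}]'

```text
time: 8.25
tool_pos: [0.5241, -0.0337, 0.2123]
tool_rot: [0.0, 0.851, 0.525, 0.0]
contact_force: [-0.6, -0.6, -1.7]
gripper_width: 0.166
```

```bash
python3 -c "
from h import *
s=state()
f=eyes.grab_frame('wrist');cv2.imwrite('pics/w3.png',f[:,:,::-1]);g=eyes.grab_frame('scene');cv2.imwrite('pics/s3.png',cv2.resize(g[150:300,220:400,::-1],None,fx=4,fy=4,interpolation=cv2.INTER_CUBIC))
plan([.5246,-.0336,.16],-26.6,s)"
```

```text
t 8.25 tcp [ 0.5241 -0.0337  0.2123] yaw -26.63 j [-0.206 -0.176  1.864  0.     1.454  0.259] g 0.166 F [-0.6 -0.6 -1.7] M [ 0.   -0.05  0.  ]
lin [0.0003 0.0004 0.0523] rot [ 0.   -0.   -0.03]
```

View pics/w3.png

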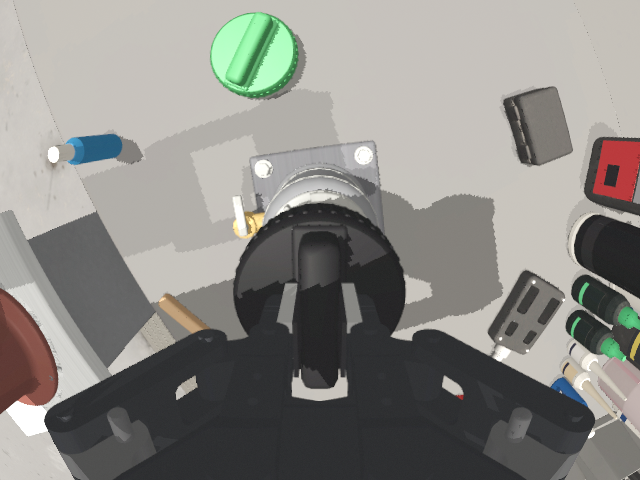

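View pics/s3.png

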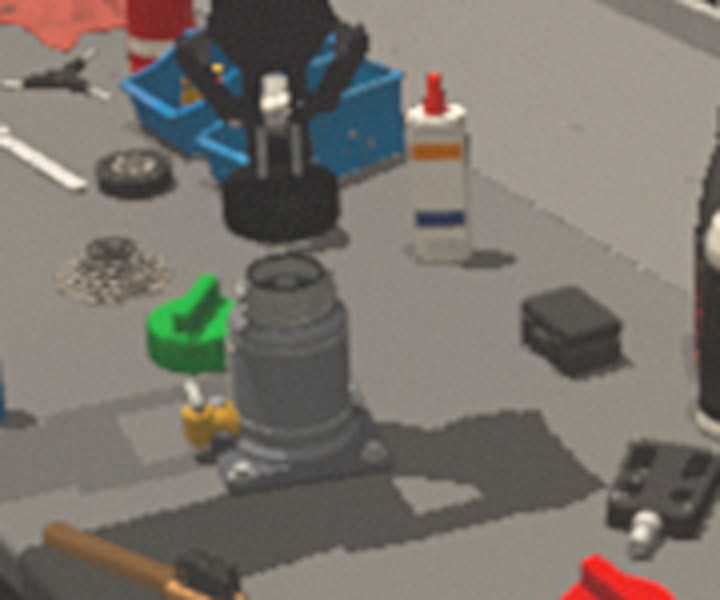

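apply_moves --commands '[{"linear": [0.0003,0.0004,0.01],"delta_rot": [0,0,0],"fingers": 255},{"linear": [0.0003,0.0004,0.02],"delta_rot": [0,0,0],"fingers": 255},{"linear": [0.0003,0.0004,0.03],"delta_rot": [0,0,0],"fingers": 255},{"linear": [0.0003,0.0004,0.036],"delta_rot": [0,0,0],"fingers": 255},{"linear": [0.0003,0.0004,0.041],"delta_rot": [0,0,0],"fingers": 255},{"linear": [0.0003,0.0004,0.044],"delta_rot": [0,0,0],"fingers": 255},{"linear": [0.0003,0.0004,0.046],"delta_rot": [0,0,0],"fingers": 255},{"linear": [0.0003,0.0004,0.047],"delta_rot": [0,0,0],"fingers": 255}]'

```text
time: 9.15
tool_pos: [0.5247, -0.0336, 0.1654]
tool_rot: [0.0, 0.851, 0.525, 0.0]
contact_force: [-0.1, -0.2, -1.8]
gripper_width: 0.171
```

apply_moves --commands '[{"linear": [0,0,0],"delta_rot": [0,0,0],"fingers": 255},{"linear": [0,0,0.001],"delta_rot": [0,0,0],"fingers": 255},{"linear": [0,0,0.002],"delta_rot": [0,0,0],"fingers": 255},{"linear": [0,0,0.003],"delta_rot": [0,0,0],"fingers": 255},{"linear": [0,0,0.004],"delta_rot": [0,0,0],"fingers": 255},{"linear": [0,0,0.004],"delta_rot": [0,0,0],"fingers": 255},{"linear": [0,0,0.004],"delta_rot": [0,0,0],"fingers": 255},{"linear": [0,0,0.004],"delta_rot": [0,0,0],"fingers": 255}]'

```text
time: 9.95
tool_pos: [0.5246, -0.0336, 0.1614]
tool_rot: [0.0, 0.851, 0.525, -0.0]
contact_force: [-0.3, -0.2, -1.4]
gripper_width: 0.167
```

```bash
python3 -c "
from h import *
plan([.5246,-.0336,.16],-26.6)"
```

```text
t 9.95 tcp [ 0.5246 -0.0336  0.1614] yaw -26.63 j [-0.206 -0.133  1.912 -0.     1.362  0.259] g 0.167 F [-0.3 -0.2 -1.4] M [-0.03 -0.05 -0.05]
lin [-0.      0.      0.0014] rot [ 0.    0.   -0.03]
```

apply_moves --commands '[{"linear": [0,0,0.0005],"delta_rot": [0,0,0],"fingers": 255},{"linear": [0,0,0.001],"delta_rot": [0,0,0],"fingers": 255},{"linear": [0,0,0.0015],"delta_rot": [0,0,0],"fingers": 255},{"linear": [0,0,0.002],"delta_rot": [0,0,0],"fingers": 255},{"linear": [0,0,0.0025],"delta_rot": [0,0,0],"fingers": 255},{"linear": [0,0,0.003],"delta_rot": [0,0,0],"fingers": 255},{"linear": [0,0,0.003],"delta_rot": [0,0,0],"fingers": 255},{"linear": [0,0,0.003],"delta_rot": [0,0,0],"fingers": 255}]'

```text
time: 10.75
tool_pos: [0.5246, -0.0335, 0.1583]
tool_rot: [-0.0, 0.851, 0.525, -0.0]
contact_force: [0.3, -0.8, -2.1]
gripper_width: 0.172
```

apply_moves --commands '[{"linear": [0,0,0.0005],"delta_rot": [0,0,0],"fingers": 255},{"linear": [0,0,0.001],"delta_rot": [0,0,0],"fingers": 255},{"linear": [0,0,0.0015],"delta_rot": [0,0,0],"fingers": 255},{"linear": [0,0,0.002],"delta_rot": [0,0,0],"fingers": 255},{"linear": [0,0,0.0025],"delta_rot": [0,0,0],"fingers": 255},{"linear": [0,0,0.003],"delta_rot": [0,0,0],"fingers": 255},{"linear": [0,0,0.003],"delta_rot": [0,0,0],"fingers": 255},{"linear": [0,0,0.003],"delta_rot": [0,0,0],"fingers": 255}]'

```text
time: 11.55
tool_pos: [0.5248, -0.0336, 0.1569]
tool_rot: [0.0, 0.851, 0.525, 0.0]
contact_force: [-3.8, -0.2, 6.9]
gripper_width: 0.171
```

apply_moves --commands '[{"linear": [0,0,0.001],"delta_rot": [0,0,-1.5],"fingers": 255},{"linear": [0,0,0.001],"delta_rot": [0,0,-3],"fingers": 255},{"linear": [0,0,0.001],"delta_rot": [0,0,-4.5],"fingers": 255},{"linear": [0,0,0.001],"delta_rot": [0,0,-6],"fingers": 255},{"linear": [0,0,0.001],"delta_rot": [0,0,-7.5],"fingers": 255},{"linear": [0,0,0.001],"delta_rot": [0,0,-9],"fingers": 255},{"linear": [0,0,0.001],"delta_rot": [0,0,-10.5],"fingers": 255},{"linear": [0,0,0.001],"delta_rot": [0,0,-12],"fingers": 255}]'

```text
time: 12.35
tool_pos: [0.526, -0.0332, 0.1576]
tool_rot: [0.001, 0.791, 0.611, 0.002]
contact_force: [-3.0, 2.5, 11.8]
gripper_width: 0.166
```

```bash
python3 -c "
from h import *
plan([.5246,-.0336,.154],-26.6)"
```

```text
t 12.35 tcp [ 0.526  -0.0332  0.1576] yaw -14.62 j [-0.205 -0.128  1.914  0.002  1.352  0.05 ] g 0.166 F [-3.   2.5 11.8] M [ 0.43  0.74 -0.44]
lin [-0.0007 -0.0013  0.0036] rot [ 0.18 -0.11 11.98]
```

apply_moves --commands '[{"linear": [0,0,-0.001],"delta_rot": [0,0,-1.5],"fingers": 255},{"linear": [0,0,-0.001],"delta_rot": [0,0,-3],"fingers": 255},{"linear": [0,0,-0.001],"delta_rot": [0,0,-4.5],"fingers": 255},{"linear": [0,0,-0.001],"delta_rot": [0,0,-6],"fingers": 255},{"linear": [0,0,-0.001],"delta_rot": [0,0,-7.5],"fingers": 255},{"linear": [0,0,-0.001],"delta_rot": [0,0,-9],"fingers": 255},{"linear": [0,0,-0.001],"delta_rot": [0,0,-10.5],"fingers": 255},{"linear": [0,0,-0.001],"delta_rot": [0,0,-12],"fingers": 255}]'

```text
time: 13.15
tool_pos: [0.524, -0.0336, 0.1548]
tool_rot: [-0.001, 0.722, 0.691, -0.001]
contact_force: [-0.3, 0.8, -2.2]
gripper_width: 0.172
```

```bash
python3 -c "
from h import *
plan([.5246,-.0336,.154],-26.6)"
```

```text
t 13.15 tcp [ 0.524  -0.0336  0.1548] yaw -2.5 j [-2.050e-01 -1.270e-01  1.918e+00 -1.000e-03  1.352e+00 -1.620e-01] g 0.172 F [-0.3  0.8 -2.2] M [ 0.02 -0.02  0.08]
lin [0.0001 0.0006 0.0008] rot [-0.1   0.05 24.1 ]
```

apply_moves --commands '[{"linear": [0,0,0.001],"delta_rot": [0,0,0],"fingers": 255},{"linear": [0,0,0.002],"delta_rot": [0,0,0],"fingers": 255},{"linear": [0,0,0.003],"delta_rot": [0,0,0],"fingers": 255},{"linear": [0,0,0.0035],"delta_rot": [0,0,0],"fingers": 255},{"linear": [0,0,0.004],"delta_rot": [0,0,0],"fingers": 255},{"linear": [0,0,0.0045],"delta_rot": [0,0,0],"fingers": 255},{"linear": [0,0,0.005],"delta_rot": [0,0,0],"fingers": 255},{"linear": [0,0,0.005],"delta_rot": [0,0,0],"fingers": 255}]'

```text
time: 13.95
tool_pos: [0.5246, -0.0336, 0.1503]
tool_rot: [-0.0, 0.723, 0.691, -0.0]
contact_force: [-0.0, -0.6, -1.6]
gripper_width: 0.164
```

```bash
python3 -c "
from h import *
plan([.5246,-.0336,.154],-26.6)"
```

```text
t 13.95 tcp [ 0.5246 -0.0336  0.1503] yaw -2.63 j [-0.206 -0.122  1.922 -0.     1.342 -0.16 ] g 0.164 F [-0.  -0.6 -1.6] M [-0.05  0.01 -0.04]
lin [-0.      0.     -0.0037] rot [-0.    0.   23.97]
```

apply_moves --commands '[{"linear": [0,0,0.0005],"delta_rot": [0,0,0],"fingers": 255},{"linear": [0,0,0.001],"delta_rot": [0,0,0],"fingers": 255},{"linear": [0,0,0.001],"delta_rot": [0,0,-1],"fingers": 255},{"linear": [0,0,0.001],"delta_rot": [0,0,-2],"fingers": 255},{"linear": [0,0,0.0015],"delta_rot": [0,0,-3],"fingers": 255},{"linear": [0,0,0.0015],"delta_rot": [0,0,-3],"fingers": 255},{"linear": [0,0,0.0015],"delta_rot": [0,0,-3],"fingers": 255},{"linear": [0,0,0.0015],"delta_rot": [0,0,-3],"fingers": 255}]'

```text
time: 14.75
tool_pos: [0.5247, -0.0333, 0.1497]
tool_rot: [-0.0, 0.705, 0.71, 0.0]
contact_force: [-3.6, 1.3, 5.1]
gripper_width: 0.17
```

```bash
python3 -c "
from h import *
plan([.5246,-.0336,.154],-26.6)"
```

```text
t 14.75 tcp [ 0.5247 -0.0333  0.1497] yaw 0.4 j [-0.205 -0.121  1.922  0.     1.341 -0.212] g 0.17 F [-3.6  1.3  5.1] M [ 0.38  0.65 -0.16]
lin [-0.0003 -0.0001 -0.0043] rot [-0.   -0.03 27.  ]
```

apply_moves --commands '[{"linear": [0,0,0],"delta_rot": [0,0,3],"fingers": 255},{"linear": [0,0,0.0001],"delta_rot": [0,0,6],"fingers": 255},{"linear": [0,0,0.0003],"delta_rot": [0,0,9],"fingers": 255},{"linear": [0,0,0.0006],"delta_rot": [0,0,12],"fingers": 255},{"linear": [0,0,0.0009],"delta_rot": [0,0,15],"fingers": 255},{"linear": [0,0,0.0012],"delta_rot": [0,0,18],"fingers": 255},{"linear": [0,0,0.0015],"delta_rot": [0,0,21],"fingers": 255},{"linear": [0,0,0.0018],"delta_rot": [0,0,24],"fingers": 255}]'

```text
time: 15.55
tool_pos: [0.5255, -0.0342, 0.1481]
tool_rot: [0.001, 0.837, 0.547, 0.001]
contact_force: [0.1, -0.2, 3.6]
gripper_width: 0.168
```

```bash
python3 -c "
from h import *
plan([.5246,-.0336,.154],-26.6)"
```

```text
t 15.55 tcp [ 0.5255 -0.0342  0.1481] yaw -23.68 j [-2.060e-01 -1.190e-01  1.923e+00 -1.000e-03  1.335e+00  2.080e-01] g 0.168 F [ 0.1 -0.2  3.6] M [-0.17  0.17  0.06]
lin [ 0.0002 -0.001  -0.006 ] rot [0.17 0.03 2.92]
```

apply_moves --commands '[{"linear": [0,0,0.0002],"delta_rot": [0,0,3],"fingers": 255},{"linear": [0,0,0.0004],"delta_rot": [0,0,6],"fingers": 255},{"linear": [0,0,0.0006],"delta_rot": [0,0,9],"fingers": 255},{"linear": [0,0,0.0008],"delta_rot": [0,0,12],"fingers": 255},{"linear": [0,0,0.001],"delta_rot": [0,0,15],"fingers": 255},{"linear": [0,0,0.0012],"delta_rot": [0,0,18],"fingers": 255},{"linear": [0,0,0.0014],"delta_rot": [0,0,21],"fingers": 255},{"linear": [0,0,0.0016],"delta_rot": [0,0,24],"fingers": 255}]'

```text
time: 16.35
tool_pos: [0.5255, -0.0341, 0.1464]
tool_rot: [0.001, 0.933, 0.361, 0.001]
contact_force: [-0.3, 0.0, 2.5]
gripper_width: 0.17
```

```bash
python3 -c "
from h import *
plan([.5246,-.0336,.154],-26.6)"
```

```text
t 16.35 tcp [ 0.5255 -0.0341  0.1464] yaw -47.69 j [-2.060e-01 -1.180e-01  1.924e+00 -1.000e-03  1.332e+00  6.270e-01] g 0.17 F [-0.3  0.   2.5] M [-0.06  0.1   0.08]
lin [-0.0003 -0.001  -0.0076] rot [ 1.700e-01 -2.000e-02 -2.109e+01]
```

apply_moves --commands '[{"linear": [0,0,0.0001],"delta_rot": [0,0,1.5],"fingers": 255},{"linear": [0,0,0.0002],"delta_rot": [0,0,3],"fingers": 255},{"linear": [0,0,0.0003],"delta_rot": [0,0,4.5],"fingers": 255},{"linear": [0,0,0.0004],"delta_rot": [0,0,6],"fingers": 255},{"linear": [0,0,0.0005],"delta_rot": [0,0,7.5],"fingers": 255},{"linear": [0,0,0.0006],"delta_rot": [0,0,9],"fingers": 255},{"linear": [0,0,0.0007],"delta_rot": [0,0,10],"fingers": 255},{"linear": [0,0,0.0007],"delta_rot": [0,0,10],"fingers": 255}]'

```text
time: 17.15
tool_pos: [0.5252, -0.0337, 0.1456]
tool_rot: [0.0, 0.96, 0.278, 0.001]
contact_force: [0.0, 0.1, 6.6]
gripper_width: 0.168
```

```bash
python3 -c "
from h import *
plan([.5246,-.0336,.154],-26.6)"
```

```text
t 17.15 tcp [ 0.5252 -0.0337  0.1456] yaw -57.67 j [-0.205 -0.117  1.925 -0.     1.332  0.801] g 0.168 F [0.  0.1 6.6] M [-0.19  0.    0.01]
lin [-0.0004 -0.0004 -0.0084] rot [  0.08  -0.04 -31.07]
```

apply_moves --commands '[{"linear": [0,0,0.0001],"delta_rot": [0,0,1],"fingers": 255},{"linear": [0,0,0.0001],"delta_rot": [0,0,2],"fingers": 255},{"linear": [0,0,0.0002],"delta_rot": [0,0,3],"fingers": 255},{"linear": [0,0,0.0002],"delta_rot": [0,0,4],"fingers": 255},{"linear": [0,0,0.0003],"delta_rot": [0,0,5],"fingers": 255},{"linear": [0,0,0.0003],"delta_rot": [0,0,6],"fingers": 255},{"linear": [0,0,0.0003],"delta_rot": [0,0,6],"fingers": 255},{"linear": [0,0,0.0003],"delta_rot": [0,0,6],"fingers": 255}]'

```text
time: 17.95
tool_pos: [0.5253, -0.0337, 0.1455]
tool_rot: [0.0, 0.974, 0.228, 0.001]
contact_force: [0.7, 0.0, 7.0]
gripper_width: 0.169
```

```bash
python3 -c "
from h import *
plan([.5246,-.0336,.154],-26.6)"
```

```text
t 17.95 tcp [ 0.5253 -0.0337  0.1455] yaw -63.66 j [-0.205 -0.117  1.925 -0.     1.332  0.906] g 0.169 F [0.7 0.  7. ] M [-0.14  0.03  0.07]
lin [-0.0006 -0.0004 -0.0085] rot [  0.09  -0.06 -37.06]
```

apply_moves --commands '[{"linear": [0,0,0.0001],"delta_rot": [0,0,1],"fingers": 255},{"linear": [0,0,0.0001],"delta_rot": [0,0,2],"fingers": 255},{"linear": [0,0,0.0002],"delta_rot": [0,0,3],"fingers": 255},{"linear": [0,0,0.0002],"delta_rot": [0,0,4],"fingers": 255},{"linear": [0,0,0.0003],"delta_rot": [0,0,5],"fingers": 255},{"linear": [0,0,0.0003],"delta_rot": [0,0,6],"fingers": 255},{"linear": [0,0,0.0003],"delta_rot": [0,0,6],"fingers": 255},{"linear": [0,0,0.0003],"delta_rot": [0,0,6],"fingers": 255}]'

```text
time: 18.75
tool_pos: [0.5255, -0.0338, 0.1456]
tool_rot: [0.001, 0.984, 0.177, 0.001]
contact_force: [0.4, -0.3, 7.1]
gripper_width: 0.167
```

```bash
python3 -c "
from h import *
plan([.5246,-.0336,.154],-26.6)"
```

```text
t 18.75 tcp [ 0.5255 -0.0338  0.1456] yaw -69.66 j [-0.205 -0.117  1.925 -0.     1.331  1.01 ] g 0.167 F [ 0.4 -0.3  7.1] M [-0.16  0.05 -0.03]
lin [-0.0007 -0.0005 -0.0084] rot [  0.12  -0.07 -43.06]
```

apply_moves --commands '[{"linear": [0,0,-0.0005],"delta_rot": [0,0,1],"fingers": 255},{"linear": [0,0,-0.001],"delta_rot": [0,0,2],"fingers": 255},{"linear": [0,0,-0.001],"delta_rot": [0,0,3],"fingers": 255},{"linear": [0,0,-0.001],"delta_rot": [0,0,4],"fingers": 255},{"linear": [0,0,-0.001],"delta_rot": [0,0,5],"fingers": 255},{"linear": [0,0,-0.001],"delta_rot": [0,0,5],"fingers": 255},{"linear": [0,0,-0.001],"delta_rot": [0,0,5],"fingers": 255},{"linear": [0,0,-0.001],"delta_rot": [0,0,5],"fingers": 255}]'

```text
time: 19.55
tool_pos: [0.5251, -0.0336, 0.1456]
tool_rot: [0.0, 0.991, 0.133, 0.001]
contact_force: [1.7, -1.2, 5.9]
gripper_width: 0.172
```

```bash
python3 -c "
from h import *
plan([.5246,-.0336,.154],-26.6)"
```

```text
t 19.55 tcp [ 0.5251 -0.0336  0.1456] yaw -74.67 j [-0.205 -0.117  1.925  0.     1.332  1.098] g 0.172 F [ 1.7 -1.2  5.9] M [-0.15 -0.28  0.02]
lin [-0.0005 -0.0002 -0.0084] rot [  0.06  -0.05 -48.07]
```

apply_moves --commands '[{"linear": [0,0,0],"delta_rot": [0,0,0.5],"fingers": 255},{"linear": [0,0,0],"delta_rot": [0,0,1],"fingers": 255},{"linear": [0,0,0],"delta_rot": [0,0,1.5],"fingers": 255},{"linear": [0,0,0],"delta_rot": [0,0,2],"fingers": 255},{"linear": [0,0,0],"delta_rot": [0,0,2.5],"fingers": 255},{"linear": [0,0,0],"delta_rot": [0,0,3],"fingers": 255},{"linear": [0,0,0],"delta_rot": [0,0,3.5],"fingers": 255},{"linear": [0,0,0],"delta_rot": [0,0,4],"fingers": 255}]'

```text
time: 20.35
tool_pos: [0.5253, -0.0337, 0.1456]
tool_rot: [0.0, 0.995, 0.099, 0.001]
contact_force: [4.9, -1.3, 5.0]
gripper_width: 0.171
```

```bash
python3 -c "
from h import *
plan([.5246,-.0336,.154],-26.6)"
```

```text
t 20.35 tcp [ 0.5253 -0.0337  0.1456] yaw -78.63 j [-0.205 -0.117  1.925 -0.     1.331  1.167] g 0.171 F [ 4.9 -1.3  5. ] M [-0.29 -0.75  0.68]
lin [-0.0007 -0.0003 -0.0084] rot [  0.1   -0.07 -52.03]
```

apply_moves --commands '[{"linear": [0,0,0],"delta_rot": [0,0,0],"fingers": 255},{"linear": [0,0,0],"delta_rot": [0,0,0],"fingers": 255},{"linear": [0,0,0],"delta_rot": [0,0,0.2],"fingers": 255},{"linear": [0,0,0],"delta_rot": [0,0,0.4],"fingers": 255},{"linear": [0,0,0],"delta_rot": [0,0,0.6],"fingers": 255},{"linear": [0,0,0],"delta_rot": [0,0,0.8],"fingers": 255},{"linear": [0,0,0],"delta_rot": [0,0,0.8],"fingers": 255},{"linear": [0,0,0],"delta_rot": [0,0,0.8],"fingers": 255}]'

```text
time: 21.15
tool_pos: [0.5254, -0.0337, 0.1456]
tool_rot: [0.0, 0.996, 0.092, 0.001]
contact_force: [5.6, -1.4, 3.6]
gripper_width: 0.168
```

```bash
python3 -c "
from h import *
plan([.5246,-.0336,.154],-26.6)"
```

```text
t 21.15 tcp [ 0.5254 -0.0337  0.1456] yaw -79.39 j [-0.205 -0.117  1.925 -0.     1.331  1.18 ] g 0.168 F [ 5.6 -1.4  3.6] M [-0.31 -0.78  0.72]
lin [-0.0007 -0.0002 -0.0085] rot [  0.11  -0.08 -52.79]
```

apply_moves --commands '[{"linear": [0.0005,0,-0.0003],"delta_rot": [0,0,0],"fingers": 255},{"linear": [0.001,0,-0.0005],"delta_rot": [0,0,0],"fingers": 255},{"linear": [0.001,0,-0.0005],"delta_rot": [0,0,0],"fingers": 255},{"linear": [0.001,0,-0.0005],"delta_rot": [0,0,0.3],"fingers": 255},{"linear": [0.001,0,-0.0005],"delta_rot": [0,0,0.6],"fingers": 255},{"linear": [0.001,0,-0.0005],"delta_rot": [0,0,0.9],"fingers": 255},{"linear": [0.001,0,-0.0005],"delta_rot": [0,0,1.2],"fingers": 255},{"linear": [0.001,0,-0.0005],"delta_rot": [0,0,1.2],"fingers": 255}]'

```text
time: 21.95
tool_pos: [0.5255, -0.0336, 0.1455]
tool_rot: [0.0, 0.997, 0.082, -0.0]
contact_force: [3.2, -4.4, 4.9]
gripper_width: 0.167
```

```bash
python3 -c "
from h import *
s=state();plan([.5246,-.0336,.154],-26.6,s)
f=eyes.grab_frame('wrist');cv2.imwrite('pics/w4.png',f[:,:,::-1]);np.save('pics/w4.npy',s)
g=eyes.grab_frame('scene');cv2.imwrite('pics/s4.png',cv2.resize(g[150:300,220:400,::-1],None,fx=4,fy=4,interpolation=cv2.INTER_CUBIC))"
```

```text
t 21.95 tcp [ 0.5255 -0.0336  0.1455] yaw -80.61 j [-2.050e-01 -1.150e-01  1.923e+00 -1.000e-03  1.333e+00  1.202e+00] g 0.167 F [ 3.2 -4.4  4.9] M [-0.7  -0.34  1.  ]
lin [-0.0009 -0.0001 -0.0085] rot [ 2.000e-02  4.000e-02 -5.401e+01]
```

View pics/w4.png

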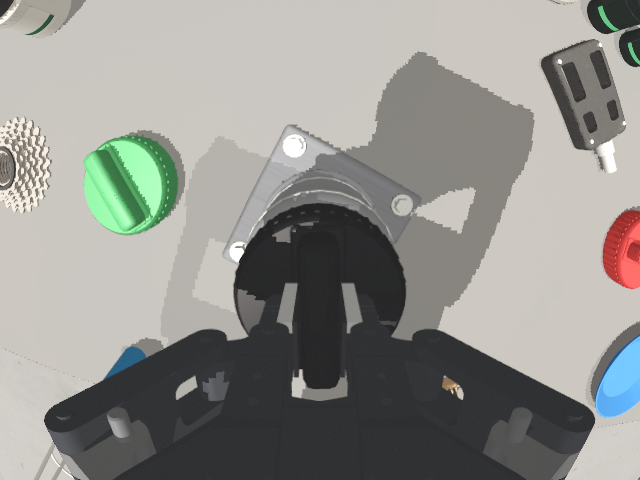

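View pics/s4.png

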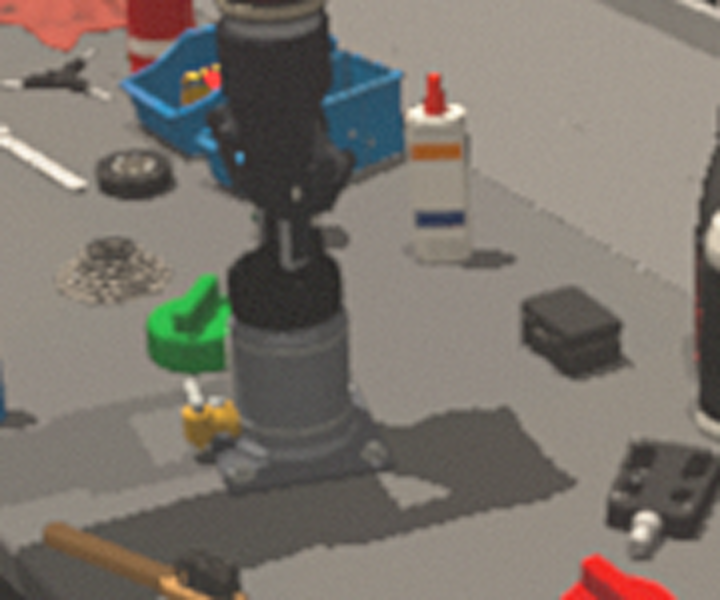

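apply_moves --commands '[{"linear": [0,0,0],"delta_rot": [0,0,0],"fingers": 180},{"linear": [0,0,0],"delta_rot": [0,0,0],"fingers": 130},{"linear": [0,0,0],"delta_rot": [0,0,0],"fingers": 100},{"linear": [0,0,0],"delta_rot": [0,0,0],"fingers": 100},{"linear": [0,0,0],"delta_rot": [0,0,0],"fingers": 100},{"linear": [0,0,0],"delta_rot": [0,0,0],"fingers": 100},{"linear": [0,0,0],"delta_rot": [0,0,0],"fingers": 100},{"linear": [0,0,0],"delta_rot": [0,0,0],"fingers": 100}]'

```text
time: 22.85
tool_pos: [0.5256, -0.0333, 0.1456]
tool_rot: [-0.0, 0.997, 0.082, -0.0]
contact_force: [0.1, -0.6, -0.4]
gripper_width: 0.607
```

apply_moves --commands '[{"linear": [0,0,-0.01],"delta_rot": [0,0,0],"fingers": 100},{"linear": [0,0,-0.02],"delta_rot": [0,0,0],"fingers": 100},{"linear": [0,0,-0.04],"delta_rot": [0,0,0],"fingers": 100},{"linear": [0,0,-0.06],"delta_rot": [0,0,0],"fingers": 100},{"linear": [0,0,-0.08],"delta_rot": [0,0,0],"fingers": 100},{"linear": [0,0,-0.1],"delta_rot": [0,0,0],"fingers": 100},{"linear": [0,0,-0.12],"delta_rot": [0,0,0],"fingers": 100},{"linear": [0,0,-0.12],"delta_rot": [0,0,0],"fingers": 100}]'

```text
time: 23.65
tool_pos: [0.5275, -0.0337, 0.2706]
tool_rot: [0.001, 0.997, 0.082, 0.004]
contact_force: [0.8, 0.8, 0.2]
gripper_width: 0.608
```

apply_moves --commands '[{"linear": [0,0,0],"delta_rot": [0,0,0],"fingers": 100},{"linear": [0,0,0],"delta_rot": [0,0,0],"fingers": 100},{"linear": [0,0,0],"delta_rot": [0,0,0],"fingers": 100},{"linear": [0,0,0],"delta_rot": [0,0,0],"fingers": 100},{"linear": [0,0,0],"delta_rot": [0,0,0],"fingers": 100},{"linear": [0,0,0],"delta_rot": [0,0,0],"fingers": 100},{"linear": [0,0,0],"delta_rot": [0,0,0],"fingers": 100},{"linear": [0,0,0],"delta_rot": [0,0,0],"fingers": 100}]'

```text
time: 24.45
tool_pos: [0.5256, -0.0333, 0.2656]
tool_rot: [0.0, 0.997, 0.082, -0.0]
contact_force: [-0.0, 0.1, -0.1]
gripper_width: 0.608
```

```bash
python3 -c "
from h import *
s=state();plan([.5246,-.0336,.154],-26.6,s)
f=eyes.grab_frame('wrist');cv2.imwrite('pics/w5.png',f[:,:,::-1]);np.save('pics/w5.npy',s)
g=eyes.grab_frame('scene');cv2.imwrite('pics/s5.png',cv2.resize(g[150:300,220:400,::-1],None,fx=4,fy=4,interpolation=cv2.INTER_CUBIC))
for z in(.112,.14,.162,):print(z,proj('wrist',[.525,-.0336,z],s),proj('scene',[.525,-.0336,z]))"
```

```text
t 24.45 tcp [ 0.5256 -0.0333  0.2656] yaw -80.62 j [-0.205 -0.203  1.798 -0.     1.546  1.202] g 0.608 F [-0.   0.1 -0.1] M [-0.03 -0.04 -0.05]
lin [-1.000e-03  1.000e-04  1.116e-01] rot [ -0.     0.   -54.02]
0.112 [320.49495492 222.85653188] [291.37732207 224.45908467]
0.14 [320.60884753 231.37736716] [290.88624619 215.48005629]
0.162 [320.71476643 239.33865573] [290.49445302 208.31635278]
```

View pics/w5.png

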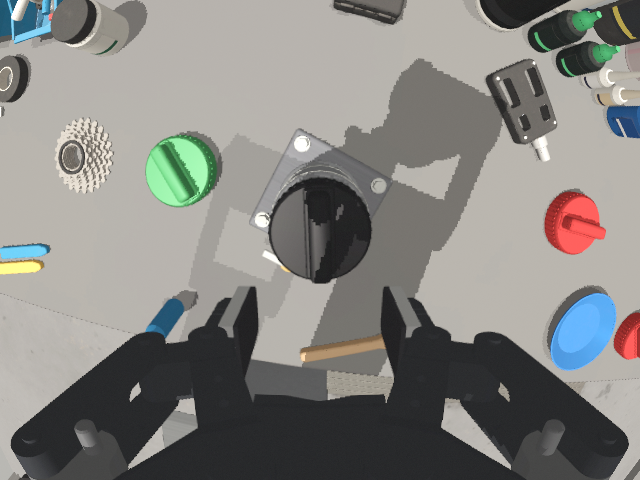

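View pics/s5.png

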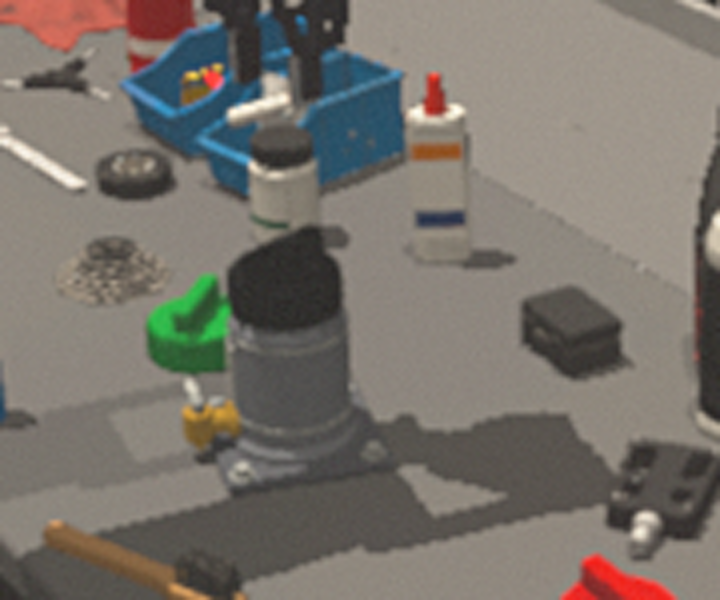

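```bash
python3 -c "
from h import *
for z in(.112,.116,.124):
  p=proj('scene',[.525-.5*.04,-.0336-.865*.04,z]);print(z,p,(p-[220,150])*4)
from plant import job_done
print(job_done())"
```

```text
0.112 [291.78457125 231.35850862] [287.13828498 325.43403449]
0.116 [291.71389391 230.06553616] [286.85557564 320.26214463]
0.124 [291.57201087 227.46992515] [286.28804346 309.8797006 ]
the job is handed in; nothing more can be done
None
```

The black lid is on the neck, screwed down and let go, and I handed the job in at about 24.5 s.

- **Setting on and drop:** It first met the thread about 12 mm below the rim. Turning it anticlockwise, it dropped about 24° on. I lowered it to about 20 mm below the rim and turned on to 27°.
- **Screwing home:** It then took about 81° clockwise from the end of that backward turn. The lid's lower edge ended about 24 mm below the rim, judged from the tool height when I gripped it.
- **Tightness:** Torque was near zero until the last few degrees, then read 0.68, 0.72 and 1.0 N m. I stopped there, so it ended above the 0.6 N m that counts as tight. Part of that reading may come from a side load of a few newtons. The highest contact force I read was about 12 N.
- **After release:** The force readings went to zero. The wrist and scene pictures show the lid level on the neck with its bar still where I left it. The lid's lower edge in the scene picture fits the home height, though that view resolves height only to a few millimetres.
- **Other things on the bench:** I saw nothing else moved in the pictures.

Two readings did not fit simply:
- The height stopped changing at about 58° with no torque. I took this to be my own push pressing the seal down within the thread play.
- The 81° is just past the expected 65 to 80°, because I turned on after the drop.

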